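# Clamp the calculator base and hold the sprung pointer at its mark

### The job

The copper heat sink is already loaded in the beige calculator base held in the vise. Swing the red-handled hold-down clamp fully down onto it and leave it shut; then take the sprung telescoping rod by its upright black grip, pull it out until its yellow pointer stands within the width of the red mark clip on the base's rim, and finish still holding it there against the spring, without letting go. Leave the heat sink in its place and the other things on the bench alone.

Things in the scene. Friction and masses are not known exactly. Their poses are not given: they have to be found in the camera images.
- fixture: Bolted-down unit that does not move: vise holding the beige calculator base (80 mm along x, 150 along y, rim top 100 mm above the bench), clamp at y = -50 mm, brass pointer barrel along y from +100 to +217 mm (axis 130, top 143 mm high). Origin on the bench under the base's centre; x points away from the vise's knurled handle, y to the left seen from that handle, z up.
- clamp (a joint): Hinge angle of the hold-down clamp, rad: 0 = fully down on the heat sink, growing as it opens upward (starts about 0.7 to 1.15). Stiff hinge: it stays where it is left and takes about 2 N at the handle. Anything under 0.06 counts as fully down.
- clamp_handle (a point): Centre of the clamp's red plastic handle (42 mm along the arm, 18 mm wide along fixture y, 16 mm thick), 115 mm from the hinge. Shut, the arm lies level along fixture -x from the hinge, handle centre 140 mm above the bench at fixture (-47, -50) mm. Pinched across its 18 mm width from above, it turns between the fingers.
- clamp_hinge (a point): Centre of the clamp's hinge, at fixture (68, -50, 140) mm. The hinge axis is parallel to fixture y.
- rod (a joint): How far the telescoping rod is pulled out, m: 0 = at rest in the barrel, 0.100 = end stop. Pulling it moves grip and pointer along fixture -y (towards the clamp). The inner spring pulls it back with about 3 N at rest and 1 N more for every 10 mm; let go, it slides back home.
- rod_grip (a point): Point on the axis of the rod's upright black grip (cylinder 18 mm diameter, standing from 138 to 205 mm above the bench), 182 mm above the bench. At rest it is at fixture (-5, 70) mm and 30 mm in front of the barrel's mouth.
- pointer_tip (a point): Lower end of the yellow pointer blade fixed to the rod, 112 mm above the bench; same fixture y as the grip's axis, 38.5 mm from it along fixture +x.
- mark: Red mark clip, 10 mm wide along fixture y, 22 along x, standing 3 mm above the base's rim on the far side (fixture x = 38 mm). It does not move. Origin mid-width at its foot on the rim, axes parallel to the fixture's. Its place along fixture y differs from job to job, 30 to 75 mm from the pointer's rest position towards -y.
- heat_sink: Finned copper heat sink 30 x 30 x 17.5 mm lying loose in the calculator base under the clamp's rubber foot. Origin at the centre of its underside.
- spare_sink: Bystander: same heat sink, lying on the bench.
- screwdriver: Bystander: steel screwdriver, 190 mm, lying on the bench.
- capacitor: Bystander: blue ceramic capacitor, 25 mm diameter, 22 mm tall.
- filter: Bystander: see-through red acrylic display filter, 70 x 35 x 4 mm, lying flat.
- screw_tray: Bystander: grey divided tray, 90 x 120 x 25 mm.

How it is judged:
By the outcome, as a careful person would: the job done as asked, in the order asked, and still so for the second after the job is handed in, while the arm keeps its last pose, push and grip.
It also fails if it takes over 42 s, if anything falls off the work surface, if the arm or the gripper's body presses on something with over 40 N, if the wrist force passes 120 N, or if a joint passes its speed limit or range.

### The arm

A 6-joint arm with a two-finger parallel gripper is mounted at the origin on the work surface. World frame = base frame: x ahead of the robot, y to its left, z up, the work surface at z = 0. Lengths are in m, angles in rad, forces in N, time in s.
With the tool pointing down it reaches from about 0.3 to 0.875 m from the base axis. Payload 6.4 kg.
Tool frame: the origin (TCP) lies between the finger pads; the fingertips stand 25 mm ahead of it and the grasp point (between the pads) lies 6 mm ahead of it; y points along the fingers, x is the direction in which the jaws open and shut, and the axes are right-handed (so a half turn about y gives the same grasp; the last joint's range is limited). The gripper opens to 85 mm and grips with 20 to 120 N. Pads are 22 mm wide; open, the fingers measure 114 mm over their backs; the gripper's body (76 mm by 85 mm) begins 54 mm behind the grasp point. The pads swing forward as they close: fully open they stand 13 mm farther back than shut.
Start: joints at [0.971, 0.181, 1.607, -0, 1.354, -0.206], TCP at [0.221, 0.531, 0.256] pointing down, gripper open.
Joint ranges: [-2.99, 2.99], [-0.89, 2.07], [0.3, 2.58], [-1.14, 4.28], [0, 2.63], [-3.12, 3.12]. Speed limits (rad/s): [2.57, 2.57, 3.01, 3.14, 3.14, 3.14].

### API

Orientations are given as a unit quaternion [w, x, y, z].
In Python, from bench import ctrl, vision, ticket, find_in, regions_of, pinpoint gives the robot as it stands.
- The arm moves only by the tool apply_moves, never from a script. Its argument "increments" is a list of rows, each an object of numbers: "x", "y", "z": the shift along the tool's x, y, z in cm; "ax", "ay", "az": the turn, a rotation vector about the tool's x, y, z in rad; "grip": the closure, from 0 (fully open) to 1 (shut). A call has 1 to 12 rows; each row is the pose to reach, as a shift and turn from the pose measured when the call began, along the tool's axes at that moment; what a row does not reach only later rows make up. A row lasts 1/8 s, in which the tool goes at most 62.5 mm and 10.7 degrees, less where a joint would pass 70% of its speed; a pose out of reach is approached as far as the arm can. A call with a gripper value outside its range is refused whole. The fingers move at their own pace and stop on an object; the grip force is fixed at half the most. Time passes only in rows, so rows that repeat a pose let the fingers close. It gives the time, the measured TCP pose, the force and the opening at its end, in the units of the state.
- ctrl.get_obs(): the state, without advancing time (a new reading comes with each control period).
- vision.camera(name): name is "scene" or "top"; returns the picture (384x512x3 uint8, red, green, blue); there is no depth.
- vision.camera_params(name): a dict with "intrinsics" (3x3 intrinsics, pixels), "R" (3x3) and "t" (3): a world point X has camera coordinates R X + t. Camera axes: x right, y down, z forward; pixel columns grow to the right and rows downward; lengths in m; the calibration is good to about 2 mm. A picture is of the moment at which its call begins. camera_params takes no time and is no camera call.
- ticket.hand_in(): hands the job in, once; it reports no verdict.
Trained networks look in the newest picture that a camera, given by its name, has taken for a name from the list of things; names that differ only in an ending like _2 or _b are one class to them, and where a whole thing is asked for, a point or a joint stands for the part that bears it (a point fixed in the world has none). Each returns a list of dicts, best first, with "p" (0 to 1); they miss things now and then, are a little off and sometimes report something else, mostly with a low value. They report only what shows in the picture. A call takes as long as a camera call.
- find_in(camera, query): "rect" ([centre column, centre row, width, height] in pixels, round what is visible of it).
- regions_of(camera, query): "mask" (384x512 bool, what is visible of it) and "rect" ([centre column, centre row, width, height] in pixels, round what is visible of it).
- pinpoint(camera, query): "xy" ([column, row] in pixels: a listed point, or the origin of a listed thing).
The state is a dict: "time_s": time; "q": joint angles; "dq": joint speeds; "joint_efforts": joint torques, N m; "eef_pos": TCP position; "eef_rot": TCP orientation; "wrist_force": force on the tool from outside, world axes, zero at the start; "torque": the same for the moment, N m; "opening": opening from 0.0 (shut) to 1.0 (fully open).
Only numpy, scipy, OpenCV 4.12 (cv2) and the standard library are available. Lean on these libraries where they do the work, as an engineer would, in place of code of your own. Each camera call takes 0.05 s, during which the arm holds its last target.

## Working session

There is one attempt and no reset: what is moved stays moved. The work goes in short steps, Python scripts to look and compute and a tool call to move; the robot and the scene stay as the last step left them, time stands still between calls to the robot, and variables do not carry over. Pictures are saved under pics/ and viewed, and the job is handed in when it is done.

Besides the shell and the picture viewer there is one more tool, called as name([rows], argument=value, ...), one row to a line, values as JSON. apply_moves: Moves the arm, as the interface text tells. Its arguments: {"type":"object","properties":{"increments":{"type":"array","items":{"type":"object","properties":{"x":{"type":"number"},"y":{"type":"number"},"z":{"type":"number"},"ax":{"type":"number"},"ay":{"type":"number"},"az":{"type":"number"},"grip":{"type":"number"}}}}},"required":["increments"]}

```bash
mkdir -p pics; ls
python3 - <<'E'
from bench import ctrl, vision, ticket, find_in, regions_of, pinpoint
import cv2, numpy as np
o=ctrl.get_obs(); print(o)
for c in ("scene","top"):
    im=vision.camera(c); cv2.imwrite(f"pics/{c}0.png",cv2.resize(im[:,:,::-1],(800,600),interpolation=cv2.INTER_CUBIC))
    p=vision.camera_params(c); print(c,p)
    for q in ("clamp_handle","clamp_hinge","rod_grip","pointer_tip","mark","heat_sink","fixture"):
        r=pinpoint(c,q); print(q,[(np.round(a["xy"],1).tolist(),round(float(a["p"]),2)) for a in r[:3]])
print(ctrl.get_obs()["time_s"])
E
```

```text
pics
{'time_s': 0.0, 'q': array([ 9.70734718e-01,  1.81540120e-01,  1.60803693e+00, -7.99201070e-06,
        1.35381517e+00, -2.06285207e-01]), 'dq': array([-0.00091543,  0.00180575,  0.00085237, -0.00179165,  0.00124975,
       -0.00123855]), 'joint_efforts': array([ 1.21153453e-04, -4.44878697e+01, -3.51332474e+01, -1.29870823e-04,
        9.03519831e-03, -7.45716449e-07]), 'eef_pos': array([0.22028854, 0.53055704, 0.25537067]), 'eef_rot': array([-0.58790888,  0.58838862,  0.39194177, -0.39312037]), 'wrist_force': array([-0.26249772,  0.56244062, -0.18750396]), 'torque': array([ 0.03834695, -0.00778706,  0.0106125 ]), 'opening': 0.9997991124876544}
scene {'intrinsics': array([[459.95117759,   0.        , 251.3355991 ],
       [  0.        , 459.95117759, 195.71915232],
       [  0.        ,   0.        ,   1.        ]]), 'R': array([[-0.70805395,  0.7060616 , -0.01168889],
       [ 0.50295564,  0.49261771, -0.71018548],
       [-0.49567654, -0.50872862, -0.70391758]]), 't': array([ 0.40963444, -0.17025497,  1.70720674])}
clamp_handle [([203.3, 169.4], 0.61)]
clamp_hinge [([199.6, 2
[... 177 characters left out ...]
ture [([228.2, 226.0], 0.94)]
top {'intrinsics': array([[380.17600838,   0.        , 259.3044973 ],
       [  0.        , 380.17600838, 182.81009415],
       [  0.        ,   0.        ,   1.        ]]), 'R': array([[-0.10303896, -0.9946745 ,  0.00236987],
       [-0.97471828,  0.10049622, -0.19956147],
       [ 0.19826054, -0.02287257, -0.97988244]]), 't': array([0.01962145, 0.56327536, 1.25656933])}
clamp_handle [([280.6, 140.8], 0.63)]
clamp_hinge [([270.8, 141.8], 0.93)]
rod_grip [([247.5, 172.1], 0.53)]
pointer_tip [([243.2, 162.9], 0.55)]
mark [([125.6, 193.0], 0.54), ([248.2, 174.3], 0.48), ([259.5, 161.7], 0.45)]
heat_sink [([282.2, 160.9], 0.41)]
fixture [([267.5, 174.0], 0.97)]
0.8
```

View pics/scene0.png

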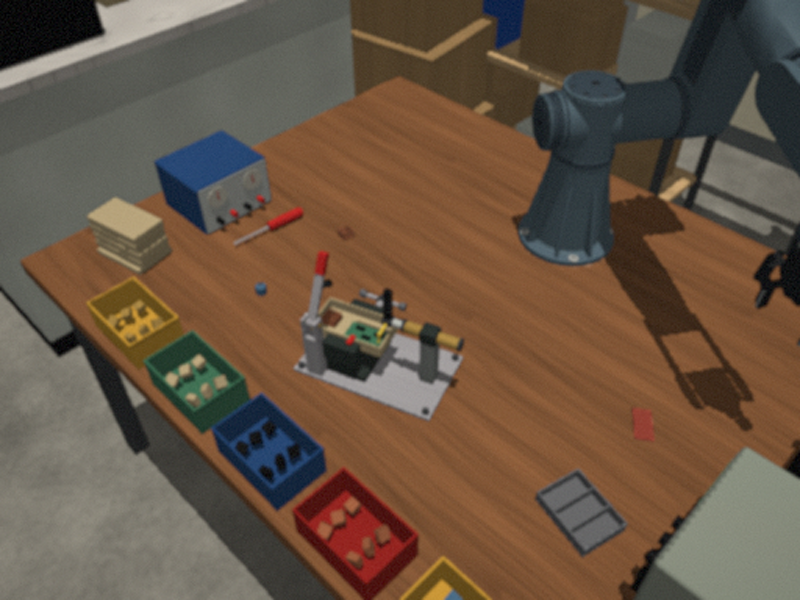

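View pics/top0.png

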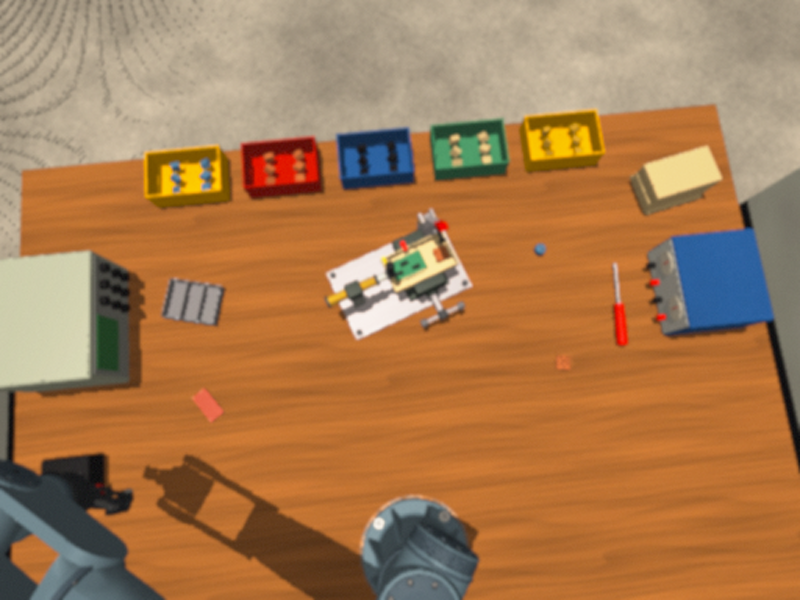

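```bash
cat > h.py <<'E'
from bench import ctrl, vision, ticket, find_in, regions_of, pinpoint
import cv2, numpy as np
from scipy.optimize import least_squares
from scipy.spatial.transform import Rotation as Ro
P={c:vision.camera_params(c) for c in("scene","top")}
def proj(c,X):
    p=P[c]; a=np.asarray(X)@p["R"].T+p["t"]; a=a@p["intrinsics"].T; return a[...,:2]/a[...,2:]
def fx2w(f,X):  # f=[x,y,yaw]
    c,s=np.cos(f[2]),np.sin(f[2]); X=np.atleast_2d(X).astype(float)
    return np.c_[f[0]+c*X[:,0]-s*X[:,1], f[1]+s*X[:,0]+c*X[:,1], X[:,2]]
def crop(c,name,r0,r1,c0,c1,k=8,pts=()):
    im=vision.camera(c); a=cv2.resize(im[r0:r1,c0:c1,::-1],None,fx=k,fy=k,interpolation=cv2.INTER_CUBIC)
    for u,v in pts: cv2.circle(a,(int((u+.5-c0)*k),int((v+.5-r0)*k)),3,(255,0,255),1)
    cv2.imwrite(f"pics/{name}.png",a); return im
E
python3 - <<'E'
from h import *
obs={}
for c in("scene","top"):
    obs[c]={}
    for q in ("clamp_handle","clamp_hinge","rod_grip","pointer_tip","mark","fixture"):
        if q not in("x",): obs[c][q]=[]
M={"scene":dict(clamp_handle=(203.3,169.4),clamp_hinge=(199.6,205.8),rod_grip=(244.6,194.6),pointer_tip=(241.1,219.9),mark=(223.1,217),fixture=(228.2,226)),
"top":dict(clamp_handle=(280.6,140.8),clamp_hinge=(270.8,141.8),rod_grip=(247.5,172.1),pointer_tip=(243.2,162.9),mark=(259.5,161.7),fixture=(267.5,174))}
def model(v):
    f=v[:3];th=v[3]
    return dict(clamp_handle=fx2w(f,[.068-.115*np.cos(th),-.05,.14+.115*np.sin(th)])[0],clamp_hinge=fx2w(f,[.068,-.05,.14])[0],rod_grip=fx2w(f,[-.005,.07,.182])[0],pointer_tip=fx2w(f,[.0335,.07,.112])[0],mark=fx2w(f,[.038,v[4],.1])[0],fixture=fx2w(f,[0,0,0])[0])
def res(v):
    m=model(v); return np.concatenate([proj(c,m[q])-M[c][q] for c in M for q in M[c]])
best=min((least_squares(res,[.6,0,y,1,.02],loss="soft_l1") for y in np.arange(-3,3.2,.7)),key=lambda s:s.cost)
v=best.x;print(v,best.cost);print(np.round(best.fun.reshape(-1,2),1))
m=model(v)
for k in m:print(k,m[k].round(4))
np.save("v.npy",v)
ex=fx2w(v[:3],[[.04,.075,.1],[.04,-.075,.1],[-.04,-.075,.1],[-.04,.075,.1],[-.005,.217,.13]])
for c,b in (("scene",(155,270,175,310)),("top",(120,225,195,310))):
    crop(c,c+"1",*b,k=5)
    crop(c,c+"1b",*b,k=5,pts=list(proj(c,np.array(list(m.values()))))+list(proj(c,ex)))
E
```

```text
[ 0.6093492  -0.06934931  0.27207727  1.19531786  0.01238061] 19.23519253299209
[[ 0.9 -0.7]
 [-0.4 -0.4]
 [ 3.3 -1.2]
 [ 0.6 -0.8]
 [ 0.9 -1.2]
 [ 0.5  2.3]
 [-0.2 -0.6]
 [ 2.9 -3. ]
 [ 0.  -3.4]
 [ 0.7  0.3]
 [-0.  -4.8]
 [-1.1 -1.6]]
clamp_handle [ 0.6477 -0.1106  0.247 ]
clamp_hinge [ 0.6883 -0.0992  0.14  ]
rod_grip [ 0.5857 -0.0033  0.182 ]
pointer_tip [0.6228 0.0071 0.112 ]
mark [ 0.6426 -0.0472  0.1   ]
fixture [ 0.6093 -0.0693  0.    ]
```

Run:
```python
import cv2
for n in("scene1","scene1b","top1","top1b"): print(cv2.imread(f"pics/{n}.png").shape)
```

```text
(575, 675, 3)
(575, 675, 3)
(525, 575, 3)
(525, 575, 3)
```

View pics/scene1b.png

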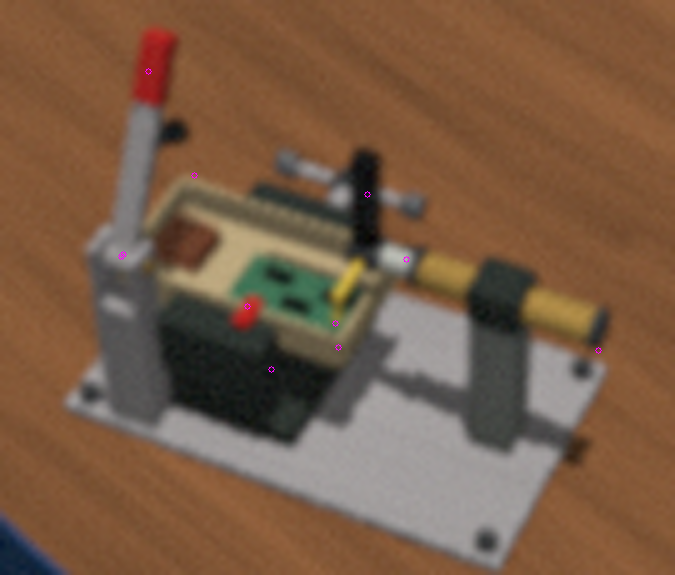

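View pics/top1b.png

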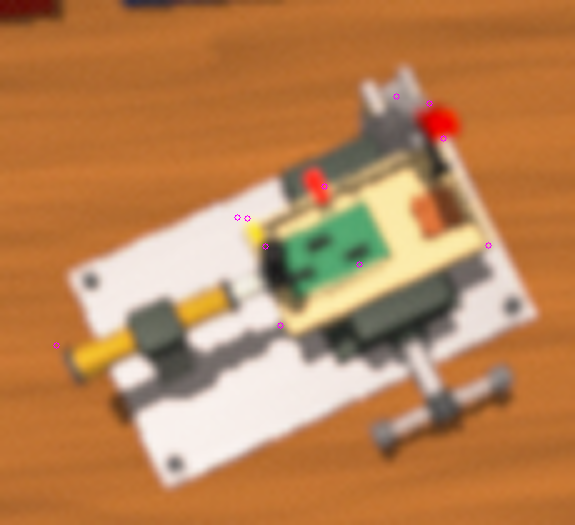

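View pics/top1.png

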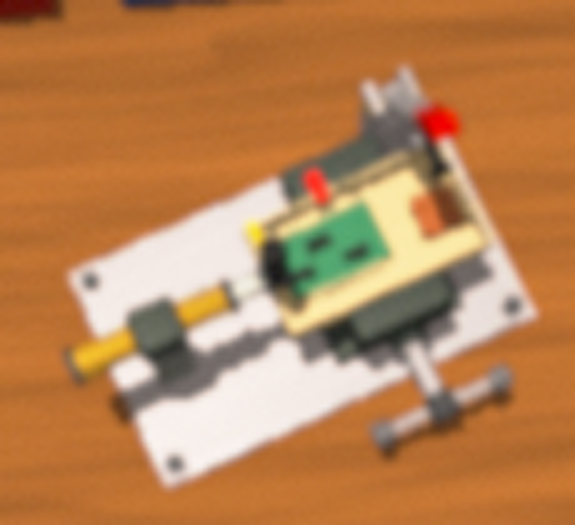

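View pics/scene1.png

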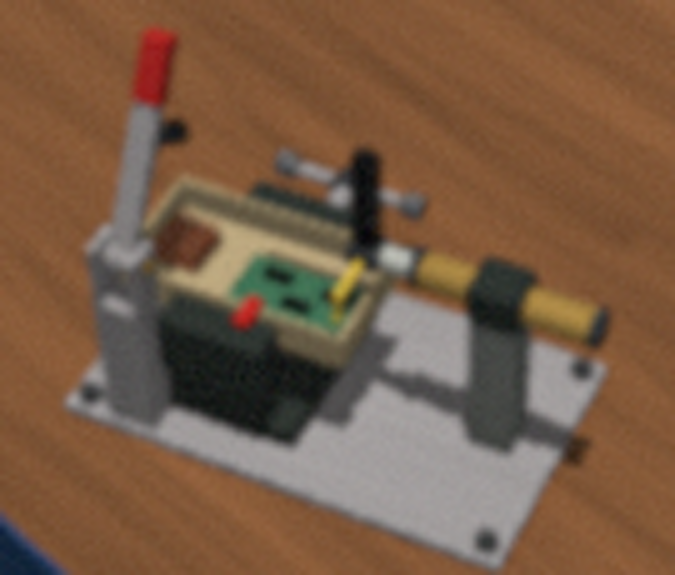

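```bash
cat > fit.py <<'E'
from h import *
def S(u,v): return (175+u/5-.5,155+v/5-.5)
def T(u,v): return (195+u/5-.5,120+v/5-.5)
M=[("scene","bend",S(602,325)),("scene","mm",S(184,181)),("scene","pp",S(343,343)),("scene","mp",S(388,276)),("scene","gt",S(367,156)),("scene","mark",S(248,312)),("scene","handle",S(156,67)),
("top","bend",T(72,362)),("top","mp",T(291,333)),("top","mm",T(490,243)),("top","pm",T(416,152)),("top","gt",T(275,246)),("top","mark",T(317,187)),("top","handle",T(439,122)),
("scene","hinge",(199.6,205.8)),("scene","grip",(244.6,194.6)),("scene","tip",(241.1,219.9)),("scene","fixture",(228.2,226)),
("top","hinge",(270.8,141.8)),("top","grip",(247.5,172.1)),("top","fixture",(267.5,174))]
def model(v):
    th=v[3]
    L=dict(bend=[-.005,.217,.13],mm=[-.04,-.075,.1],pp=[.04,.075,.1],mp=[-.04,.075,.1],pm=[.04,-.075,.1],gt=[-.005,.07,.205],mark=[.038,v[4],.1015],handle=[.068-.115*np.cos(th),-.05,.14+.115*np.sin(th)],hinge=[.068,-.05,.14],grip=[-.005,.07,.182],tip=[.0335,.07,.112],fixture=[0,0,0])
    return {k:fx2w(v,X)[0] for k,X in L.items()}
def res(v):
    m=model(v); return np.concatenate([proj(c,m[q])-np.array(p) for c,q,p in M])
E
python3 - <<'E'
from fit import *
best=least_squares(res,[.61,-.07,.3,1,.02],loss="soft_l1")
v=best.x;print(v,best.cost)
for (c,q,p),r in zip(M,best.fun.reshape(-1,2)):print(c,q,r.round(1))
m=model(v)
for k in m:print(k,m[k].round(4))
np.save("v.npy",v)
for c,b in (("scene",(155,270,175,310)),("top",(120,225,195,310))):
    crop(c,c+"2",*b,k=5,pts=list(proj(c,np.array(list(m.values())))))
E
```

```text
[ 0.6093719  -0.07171937  0.3335324   1.06928273  0.01529046] 32.3781065628337
scene bend [0.6 1.5]
scene mm [ 0.  -0.9]
scene pp [-0.  -0.3]
scene mp [ 3.  -4.9]
scene gt [-0.1  0.4]
scene mark [ 1.  -1.4]
scene handle [0.4 0.1]
top bend [-0.8  0.3]
top mp [-0.2 -0.7]
top mm [ 0.4 -1.1]
top pm [ 4.9 -3.6]
top gt [-0.8 -0.6]
top mark [1.  0.6]
top handle [-0.3 -0.1]
scene hinge [-0.3  0.3]
scene grip [ 3.4 -2.6]
scene tip [ 1.3 -2. ]
scene fixture [0.  1.9]
top hinge [ 2.1 -3.4]
top grip [ 1.4 -2.3]
top fixture [-0.4 -1.6]
bend [0.5336 0.1317 0.13  ]
mm [ 0.5961 -0.1557  0.1   ]
pp [0.6226 0.0122 0.1   ]
mp [ 0.547  -0.0139  0.1   ]
pm [ 0.6717 -0.1295  0.1   ]
gt [ 0.5817 -0.0072  0.205 ]
mark [ 0.6403 -0.0448  0.1015]
handle [ 0.6378 -0.1148  0.2408]
hinge [ 0.69   -0.0967  0.14  ]
grip [ 0.5817 -0.0072  0.182 ]
tip [0.6181 0.0054 0.112 ]
fixture [ 0.6094 -0.0717  0.    ]
```

View pics/top2.png

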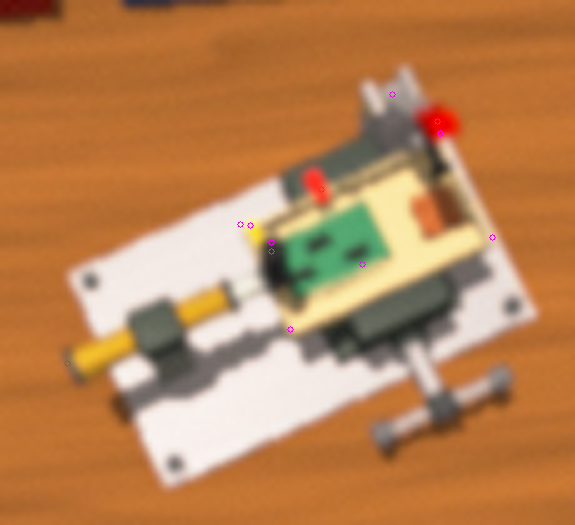

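View pics/scene2.png

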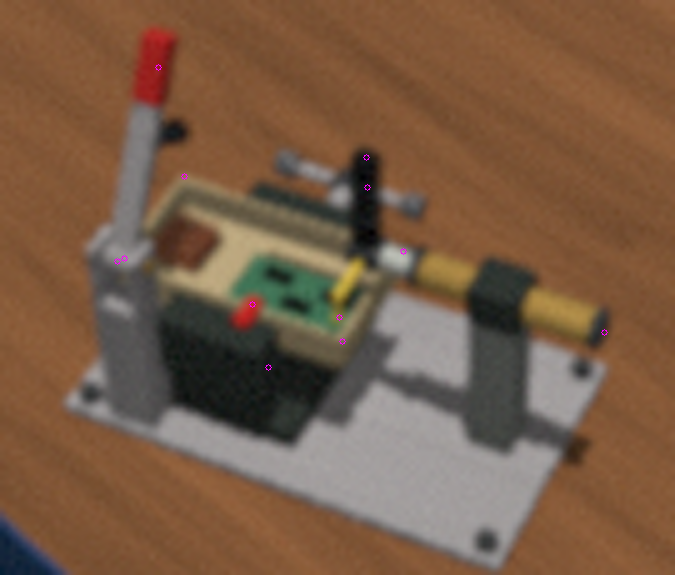

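Run:
```python
import fit
from fit import *
bad={("scene","mp"),("top","pm"),("scene","grip"),("top","grip"),("top","hinge"),("top","fixture"),("scene","fixture")}
fit.M[:]=[x for x in M if (x[0],x[1]) not in bad]
best=least_squares(res,[.61,-.07,.3,1,.02],loss="soft_l1",f_scale=.7)
v=best.x;print(v,best.cost)
for (c,q,p),r in zip(M,best.fun.reshape(-1,2)):print(c,q,r.round(1))
m=model(v)
for k in m:print(k,m[k].round(4))
np.save("v.npy",v)
E=[]
f=lambda a,b,n=40:[np.array(a)+(np.array(b)-a)*t for t in np.linspace(0,1,n)]
E=f([.04,.075,.1],[.04,-.075,.1])+f([-.04,.075,.1],[-.04,-.075,.1])+f([.04,.075,.1],[-.04,.075,.1])+f([.04,-.075,.1],[-.04,-.075,.1])
th=v[3];E+=f([.068,-.05,.14],[.068-.115*np.cos(th),-.05,.14+.115*np.sin(th)])+f([-.005,.07,.138],[-.005,.07,.205])+f([-.005,.1,.13],[-.005,.217,.13])
W=fx2w(v,E)
for c,b in (("scene",(155,270,175,310)),("top",(120,225,195,310))):
    crop(c,c+"3",*b,k=5,pts=list(proj(c,W)))
```

```text
[ 0.60981318 -0.07228586  0.33682216  1.06351219  0.01569511] 5.728180994179553
scene bend [0.4 1.3]
scene mm [-0.3 -0.8]
scene pp [-0.2 -0.3]
scene gt [-0.3  0.3]
scene mark [ 0.9 -1.4]
scene handle [0.3 0.1]
top bend [-0.6  0.4]
top mp [ 0.  -0.8]
top mm [ 0.6 -1.4]
top gt [-0.6 -0.7]
top mark [1.  0.5]
top handle [-0.1 -0.1]
scene hinge [-0.5  0.3]
scene tip [ 1.2 -2. ]
bend [0.5334 0.1309 0.13  ]
mm [ 0.5968 -0.1563  0.1   ]
pp [0.6228 0.0117 0.1   ]
mp [ 0.5473 -0.0147  0.1   ]
pm [ 0.6724 -0.1299  0.1   ]
gt [ 0.582  -0.0079  0.205 ]
mark [ 0.6405 -0.0449  0.1015]
handle [ 0.6378 -0.1155  0.2405]
hinge [ 0.6905 -0.097   0.14  ]
grip [ 0.582  -0.0079  0.182 ]
tip [0.6183 0.0049 0.112 ]
fixture [ 0.6098 -0.0723  0.    ]
```

View pics/top3.png

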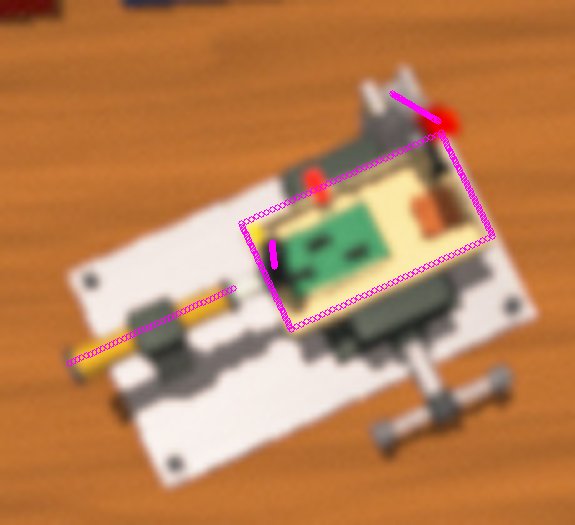

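View pics/scene3.png

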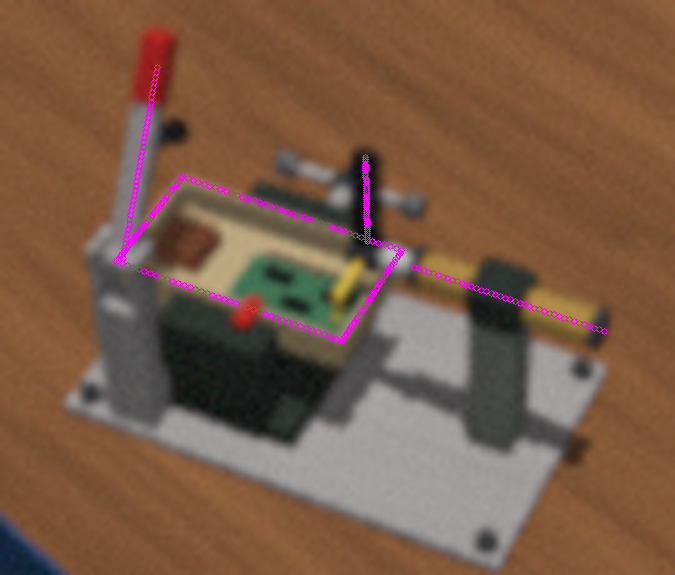

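```bash
cat > goto.py <<'E'
from h import *
v=np.load("v.npy")
def R0():
    o=ctrl.get_obs(); q=o["eef_rot"]; return o,Ro.from_quat([q[1],q[2],q[3],q[0]])
def to(W,sgn=None):  # W grasp-point world; jaws along fixture y
    o,R=R0(); fy=np.array([-np.sin(v[2]),np.cos(v[2]),0])
    best=None
    for s in (1,-1):
        x=s*fy; y=np.array([0,0,-1.]); Rt=Ro.from_matrix(np.c_[x,y,np.cross(x,y)])
        rv=(R.inv()*Rt).as_rotvec()
        if best is None or np.linalg.norm(rv)<np.linalg.norm(best): best=rv
    tcp=np.asarray(W)+[0,0,.006]
    d=R.inv().apply(tcp-o["eef_pos"])*100
    print("t",round(o["time_s"],2),"pos",o["eef_pos"].round(4),"shift cm",d.round(2),"rot",best.round(3),"force",o["wrist_force"].round(1),"open",round(o["opening"],3))
    return d
E
python3 - <<'E'
from goto import *
o,R=R0();print(R.as_matrix().round(3))
th=v[3];h=fx2w(v,[.068-.115*np.cos(th),-.05,.14+.115*np.sin(th)])[0]
print(h); to(h+[0,0,.09])
E
```

```text
[[ 0.384 -0.    -0.923]
 [ 0.923 -0.     0.384]
 [-0.    -1.    -0.   ]]
[ 0.63778834 -0.11546671  0.24051772]
t 1.2 pos [0.2206 0.531  0.2563] shift cm [-43.69  -8.02 -63.33] rot [-0.    -0.731 -0.   ] force [-0.8 -0.2  0.2] open 1.002
```

apply_moves([
  {"y": -6,"ay": -0.1},
  {"x": -4,"y": -8,"z": -5,"ay": -0.2},
  {"x": -8,"y": -8,"z": -10,"ay": -0.3},
  {"x": -12,"y": -8,"z": -15,"ay": -0.4},
  {"x": -15,"y": -8,"z": -20,"ay": -0.5},
  {"x": -19,"y": -8,"z": -25,"ay": -0.6},
  {"x": -22,"y": -8,"z": -30,"ay": -0.7},
  {"x": -26,"y": -8,"z": -36,"ay": -0.731},
  {"x": -29,"y": -8,"z": -42,"ay": -0.731},
  {"x": -33,"y": -8,"z": -48,"ay": -0.731},
  {"x": -37,"y": -8,"z": -53,"ay": -0.731},
  {"x": -40,"y": -8,"z": -58,"ay": -0.731},
])

```text
invalid input
```

Run:
```python
from goto import *
th=v[3];h=fx2w(v,[.068-.115*np.cos(th),-.05,.14+.115*np.sin(th)])[0]
to(h+[0,0,.09]);print(ctrl.get_obs()["q"].round(2))
```

```text
t 1.2 pos [0.2206 0.531  0.2563] shift cm [-43.69  -8.02 -63.33] rot [-0.    -0.731 -0.   ] force [-0.8 -0.2  0.2] open 1.002
[ 0.97  0.18  1.61 -0.    1.35 -0.21]
```

apply_moves([
  {"x": 0,"y": -6,"z": 0,"ax": 0,"ay": -0.1,"az": 0,"grip": 0},
  {"x": -4,"y": -8,"z": -5,"ax": 0,"ay": -0.2,"az": 0,"grip": 0},
  {"x": -8,"y": -8,"z": -10,"ax": 0,"ay": -0.3,"az": 0,"grip": 0},
  {"x": -12,"y": -8,"z": -15,"ax": 0,"ay": -0.4,"az": 0,"grip": 0},
  {"x": -15,"y": -8,"z": -20,"ax": 0,"ay": -0.5,"az": 0,"grip": 0},
  {"x": -19,"y": -8,"z": -25,"ax": 0,"ay": -0.6,"az": 0,"grip": 0},
  {"x": -22,"y": -8,"z": -30,"ax": 0,"ay": -0.7,"az": 0,"grip": 0},
  {"x": -26,"y": -8,"z": -36,"ax": 0,"ay": -0.731,"az": 0,"grip": 0},
  {"x": -29,"y": -8,"z": -42,"ax": 0,"ay": -0.731,"az": 0,"grip": 0},
  {"x": -33,"y": -8,"z": -48,"ax": 0,"ay": -0.731,"az": 0,"grip": 0},
  {"x": -37,"y": -8,"z": -53,"ax": 0,"ay": -0.731,"az": 0,"grip": 0},
  {"x": -40,"y": -8,"z": -58,"ax": 0,"ay": -0.731,"az": 0,"grip": 0},
])

```text
time_s: 2.7
eef_pos: [0.5915, -0.0454, 0.3365]
eef_rot: [-0.409, 0.409, 0.577, -0.577]
wrist_force: [-0.5, 1.2, 0.1]
opening: 0.999
```

Run:
```python
from goto import *
th=v[3];h=fx2w(v,[.068-.115*np.cos(th),-.05,.14+.115*np.sin(th)])[0]
to(h+[0,0,.09]);print(ctrl.get_obs()["q"].round(2))
```

```text
t 2.7 pos [ 0.5915 -0.0454  0.3365] shift cm [-8.14 -0.   -2.06] rot [ 0. -0. -0.] force [-0.5  1.2  0.1] open 0.999
[-0.28  0.17  1.46  0.    1.51 -2.18]
```

apply_moves([
  {"x": -5,"y": 0,"z": -1.2,"ax": 0,"ay": 0,"az": 0,"grip": 0},
  {"x": -8.1,"y": 0,"z": -2.1,"ax": 0,"ay": 0,"az": 0,"grip": 0},
  {"x": -8.1,"y": 0,"z": -2.1,"ax": 0,"ay": 0,"az": 0,"grip": 0},
])

```text
time_s: 3.08
eef_pos: [0.6385, -0.1172, 0.3355]
eef_rot: [0.41, -0.41, -0.576, 0.576]
wrist_force: [-0.5, -0.7, -0.3]
opening: 1.002
```

Run:
```python
from goto import *
th=v[3];h=fx2w(v,[.068-.115*np.cos(th),-.05,.14+.115*np.sin(th)])[0]
to(h)
for c,b in (("scene",(85,275,160,320)),("top",(100,225,180,330))):
    crop(c,c+"4",*b,k=4)
```

```text
t 3.08 pos [ 0.6385 -0.1172  0.3355] shift cm [0.18 8.89 0.01] rot [-0.001 -0.003  0.   ] force [-0.5 -0.7 -0.3] open 1.002
```

View pics/scene4.png

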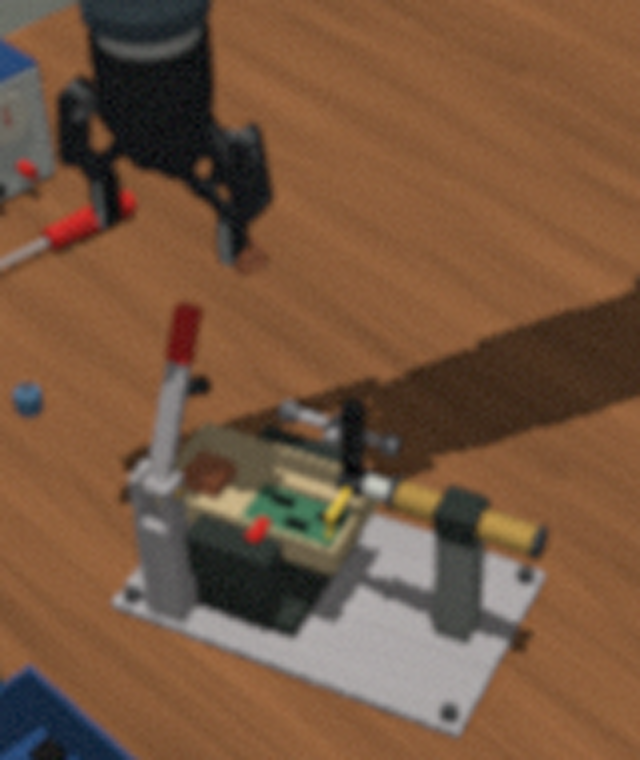

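View pics/top4.png

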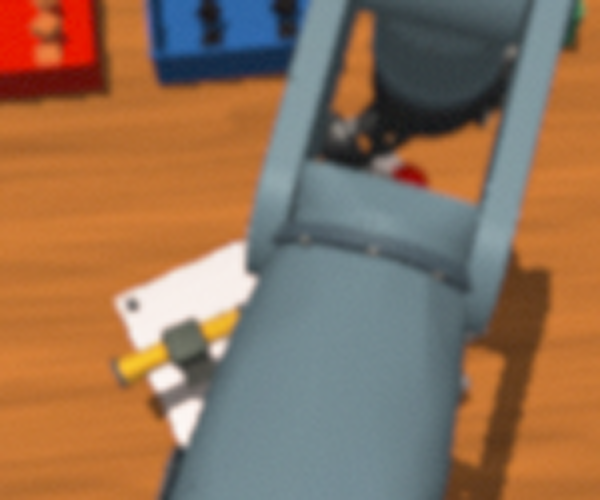

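Run:
```python
from goto import *
o,R=R0(); e=o["eef_pos"]
fy=R.apply([1,0,0])
for dz in (-.012,-.025):
  for s in (-.0425,0,.0425,.0):
    w=e+s*fy+[0,0,dz]; p=proj("scene",w); print(dz,s,((p-[160,85]+.5)*4).round(0),((proj("top",w)-[180,100]+.5)*4).round(0))
w=e+[0,0,-.095]; print(((proj("scene",w)-[160,85]+.5)*4).round(0),((proj("top",w)-[180,100]+.5)*4).round(0))
```

```text
-0.012 -0.0425 [122. 223.] [471. 117.]
-0.012 0 [177. 240.] [417. 142.]
-0.012 0.0425 [233. 257.] [362. 166.]
-0.012 0.0 [177. 240.] [417. 142.]
-0.025 -0.0425 [124. 238.] [469. 123.]
-0.025 0 [178. 255.] [416. 148.]
-0.025 0.0425 [234. 272.] [362. 172.]
-0.025 0.0 [178. 255.] [416. 148.]
[187. 334.] [410. 177.]
```

apply_moves([
  {"x": 0.2,"y": 4,"z": 0,"ax": 0,"ay": 0,"az": 0,"grip": 0},
  {"x": 0.2,"y": 7,"z": 0,"ax": 0,"ay": 0,"az": 0,"grip": 0},
  {"x": 0.2,"y": 8.9,"z": 0,"ax": 0,"ay": 0,"az": 0,"grip": 0},
  {"x": 0.2,"y": 8.9,"z": 0,"ax": 0,"ay": 0,"az": 0,"grip": 0},
  {"x": 0.2,"y": 8.9,"z": 0,"ax": 0,"ay": 0,"az": 0,"grip": 0.4},
])

```text
time_s: 3.8
eef_pos: [0.6378, -0.1126, 0.2488]
eef_rot: [-0.409, 0.41, 0.577, -0.576]
wrist_force: [0.5, -0.5, 1.5]
opening: 0.811
```

Run:
```python
from goto import *
th=v[3];h=fx2w(v,[.068-.115*np.cos(th),-.05,.14+.115*np.sin(th)])[0]
to(h)
for c,b in (("scene",(125,265,160,320)),("top",(100,225,220,330))):
    crop(c,c+"5",*b,k=5)
```

```text
t 3.8 pos [ 0.6378 -0.1126  0.2488] shift cm [-0.27  0.22  0.09] rot [ 0.002  0.    -0.001] force [ 0.5 -0.5  1.5] open 0.811
```

View pics/scene5.png

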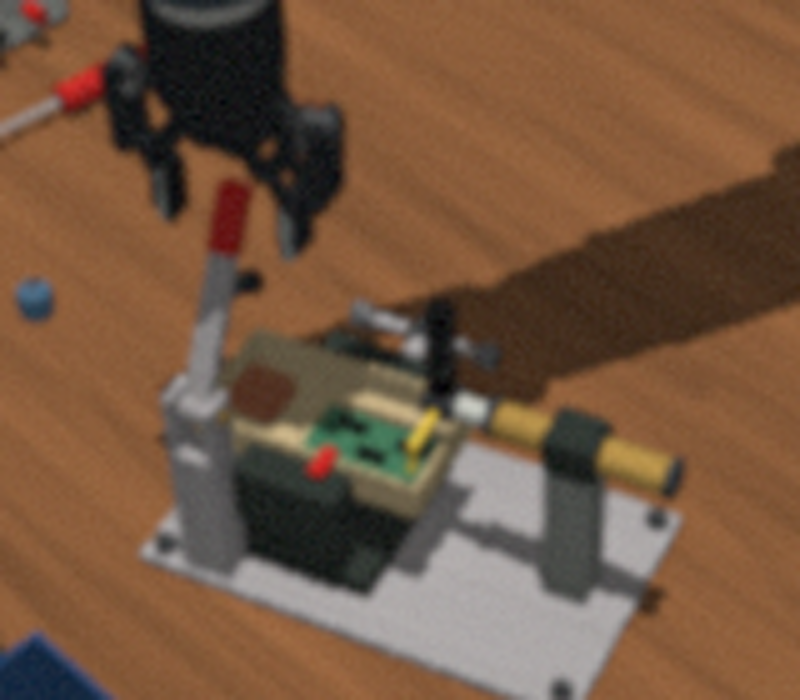

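View pics/top5.png

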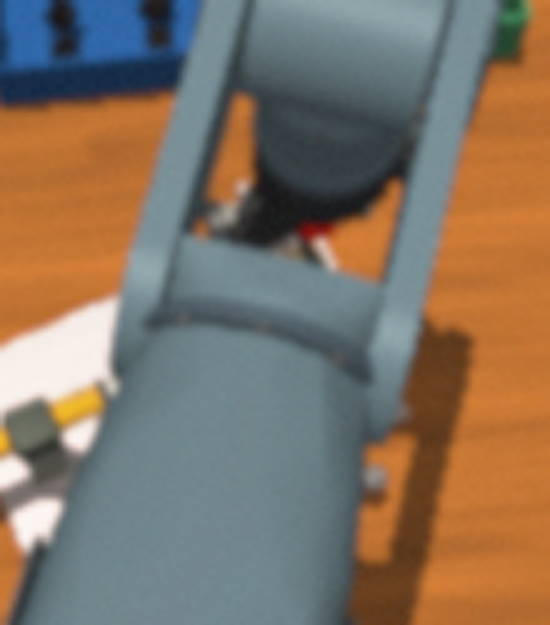

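apply_moves([
  {"x": -0.25,"y": 0.2,"z": 0.1,"ax": 0,"ay": 0,"az": 0,"grip": 0.5},
  {"x": -0.25,"y": 0.2,"z": 0.1,"ax": 0,"ay": 0,"az": 0,"grip": 0.7},
  {"x": -0.25,"y": 0.2,"z": 0.1,"ax": 0,"ay": 0,"az": 0,"grip": 1},
  {"x": -0.25,"y": 0.2,"z": 0.1,"ax": 0,"ay": 0,"az": 0,"grip": 1},
  {"x": -0.25,"y": 0.2,"z": 0.1,"ax": 0,"ay": 0,"az": 0,"grip": 1},
  {"x": -0.25,"y": 0.2,"z": 0.1,"ax": 0,"ay": 0,"az": 0,"grip": 1},
])

```text
time_s: 4.65
eef_pos: [0.6376, -0.1154, 0.2474]
eef_rot: [-0.408, 0.41, 0.577, -0.576]
wrist_force: [-3.8, 0.5, 6.0]
opening: 0.205
```

Run:
```python
from goto import *
th=v[3];h=fx2w(v,[.068-.115*np.cos(th),-.05,.14+.115*np.sin(th)])[0]
to(h)
for c,b in (("scene",(125,265,160,320)),):
    crop(c,c+"6",*b,k=5)
# arc in tool axes: z=-fixture x, y=-world z
o,R=R0(); g=o["eef_pos"]-[0,0,.006]
d=g-fx2w(v,[.068,-.05,.14])[0]; c,s=np.cos(v[2]),np.sin(v[2]); fx=c*d[0]+s*d[1]; fyv=-s*d[0]+c*d[1]
r=np.hypot(fx,d[2]); t0=np.arctan2(d[2],-fx); print("r",r,"th",t0,"yoff",fyv)
for t in np.linspace(t0,-.05,11)[1:]:
    print(round(t,2), "z",round((r*np.cos(t)-r*np.cos(t0))*100,2),"y",round((r*np.sin(t0)-r*np.sin(t))*100,2))
```

```text
t 4.65 pos [ 0.6376 -0.1154  0.2474] shift cm [-0.01  0.09 -0.01] rot [ 0.002 -0.    -0.001] force [-3.8  0.5  6. ] open 0.205
r 0.11580442325379621 th 1.0660343537162709 yoff 0.00012486400386688135
0.95 z 1.09 y 0.69
0.84 z 2.1 y 1.49
0.73 z 3.02 y 2.4
0.62 z 3.83 y 3.41
0.51 z 4.52 y 4.5
0.4 z 5.08 y 5.66
0.28 z 5.51 y 6.88
0.17 z 5.81 y 8.14
0.06 z 5.96 y 9.42
-0.05 z 5.97 y 10.72
```

View pics/scene6.png

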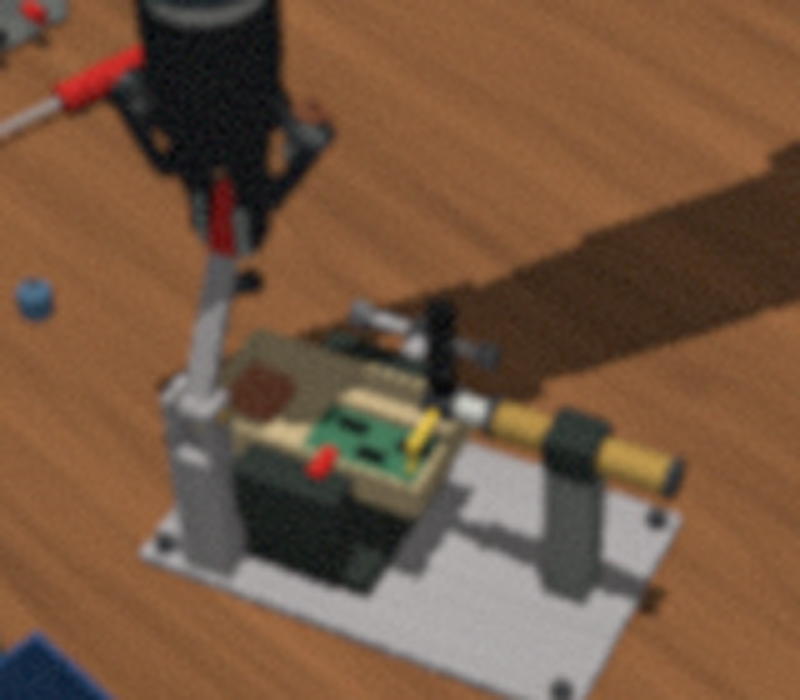

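apply_moves([
  {"x": 0,"y": 0.7,"z": 1.1,"ax": 0,"ay": 0,"az": 0,"grip": 1},
  {"x": 0,"y": 1.5,"z": 2.1,"ax": 0,"ay": 0,"az": 0,"grip": 1},
  {"x": 0,"y": 2.4,"z": 3.0,"ax": 0,"ay": 0,"az": 0,"grip": 1},
  {"x": 0,"y": 3.4,"z": 3.8,"ax": 0,"ay": 0,"az": 0,"grip": 1},
  {"x": 0,"y": 4.5,"z": 4.5,"ax": 0,"ay": 0,"az": 0,"grip": 1},
  {"x": 0,"y": 5.7,"z": 5.1,"ax": 0,"ay": 0,"az": 0,"grip": 1},
  {"x": 0,"y": 6.9,"z": 5.5,"ax": 0,"ay": 0,"az": 0,"grip": 1},
  {"x": 0,"y": 8.1,"z": 5.8,"ax": 0,"ay": 0,"az": 0,"grip": 1},
  {"x": 0,"y": 9.4,"z": 6.0,"ax": 0,"ay": 0,"az": 0,"grip": 1},
  {"x": 0,"y": 9.4,"z": 6.0,"ax": 0,"ay": 0,"az": 0,"grip": 1},
])

```text
time_s: 5.95
eef_pos: [0.5815, -0.1352, 0.1528]
eef_rot: [-0.408, 0.41, 0.577, -0.576]
wrist_force: [0.0, 1.6, 0.4]
opening: 0.206
```

```bash
cat > st.py <<'E'
from goto import *
o,R=R0(); g=o["eef_pos"]-[0,0,.006]
d=g-fx2w(v,[.068,-.05,.14])[0]; c,s=np.cos(v[2]),np.sin(v[2]); fx=c*d[0]+s*d[1]; fyv=-s*d[0]+c*d[1]
print("r",np.hypot(fx,d[2]),"th",np.arctan2(d[2],-fx),"fxz",fx,d[2],"yoff",fyv,o["wrist_force"].round(1))
E
python3 - <<'E'
import st
from h import *
crop("scene","scene7",125,265,160,320,k=5)
E
```

```text
r 0.11576720558934443 th 0.05845761458677306 fxz -0.11556945669932393 0.00676362093768057 yoff -2.9710440288502338e-05 [0.  1.6 0.4]
```

View pics/scene7.png

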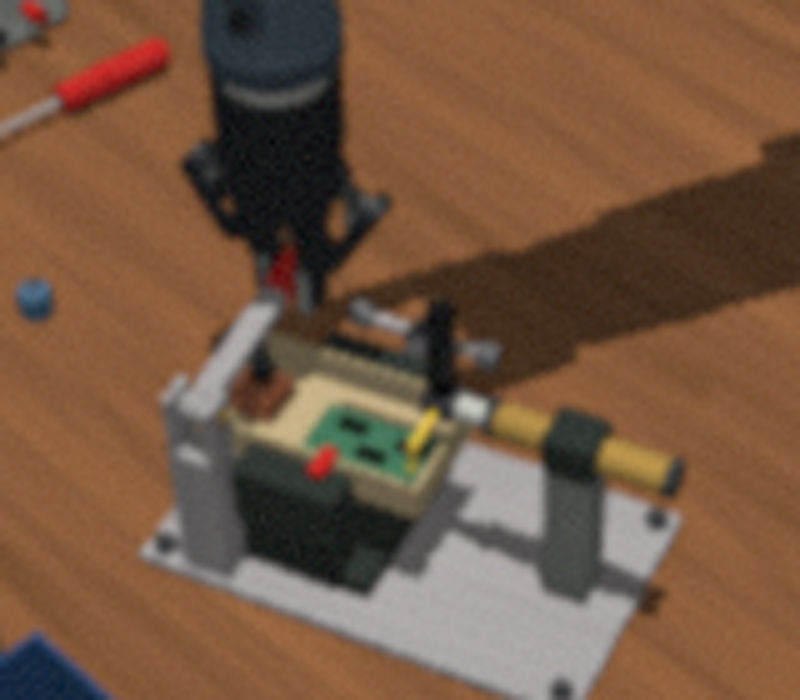

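apply_moves([
  {"x": 0,"y": 0.2,"z": 0,"ax": 0,"ay": 0,"az": 0,"grip": 1},
  {"x": 0,"y": 0.4,"z": 0,"ax": 0,"ay": 0,"az": 0,"grip": 1},
  {"x": 0,"y": 0.6,"z": 0,"ax": 0,"ay": 0,"az": 0,"grip": 1},
  {"x": 0,"y": 0.6,"z": 0,"ax": 0,"ay": 0,"az": 0,"grip": 1},
])

```text
time_s: 6.5
eef_pos: [0.5813, -0.1353, 0.1475]
eef_rot: [-0.408, 0.41, 0.577, -0.576]
wrist_force: [-4.1, 1.5, 5.0]
opening: 0.2
```

```bash
python3 st.py
```

```text
r 0.1157376054995351 th 0.013003633242625049 fxz -0.1157278203424559 0.0015049669598585502 yoff -6.135134105380441e-05 [-4.1  1.5  5. ]
```

apply_moves([
  {"x": 0,"y": 0.2,"z": 0,"ax": 0,"ay": 0,"az": 0,"grip": 1},
  {"x": 0,"y": 0.4,"z": 0,"ax": 0,"ay": 0,"az": 0,"grip": 1},
  {"x": 0,"y": 0.4,"z": 0,"ax": 0,"ay": 0,"az": 0,"grip": 1},
])

```text
time_s: 6.88
eef_pos: [0.5813, -0.1353, 0.1438]
eef_rot: [-0.408, 0.41, 0.577, -0.576]
wrist_force: [-3.5, 0.4, 4.2]
opening: 0.202
```

```bash
python3 st.py
```

```text
r 0.11574080367759212 th -0.01875573715685132 fxz -0.11572044675887654 -0.0021706768209350247 yoff -3.979119812402149e-05 [-3.5  0.4  4.2]
```

apply_moves([
  {"x": 0,"y": 0.2,"z": 0,"ax": 0,"ay": 0,"az": 0,"grip": 1},
  {"x": 0,"y": 0.3,"z": 0,"ax": 0,"ay": 0,"az": 0,"grip": 1},
  {"x": 0,"y": 0.3,"z": 0,"ax": 0,"ay": 0,"az": 0,"grip": 1},
])

```text
time_s: 7.25
eef_pos: [0.5814, -0.1352, 0.1413]
eef_rot: [-0.408, 0.41, 0.577, -0.576]
wrist_force: [-3.9, 1.5, 5.7]
opening: 0.204
```

```bash
python3 st.py
python3 - <<'E'
from h import *
crop("scene","scene8",125,265,160,320,k=5)
E
```

```text
r 0.11571812686315078 th -0.04058267039055926 fxz -0.11562284877480689 -0.0046948616501869544 yoff -1.9743705758169805e-05 [-3.9  1.5  5.7]
```

View pics/scene8.png

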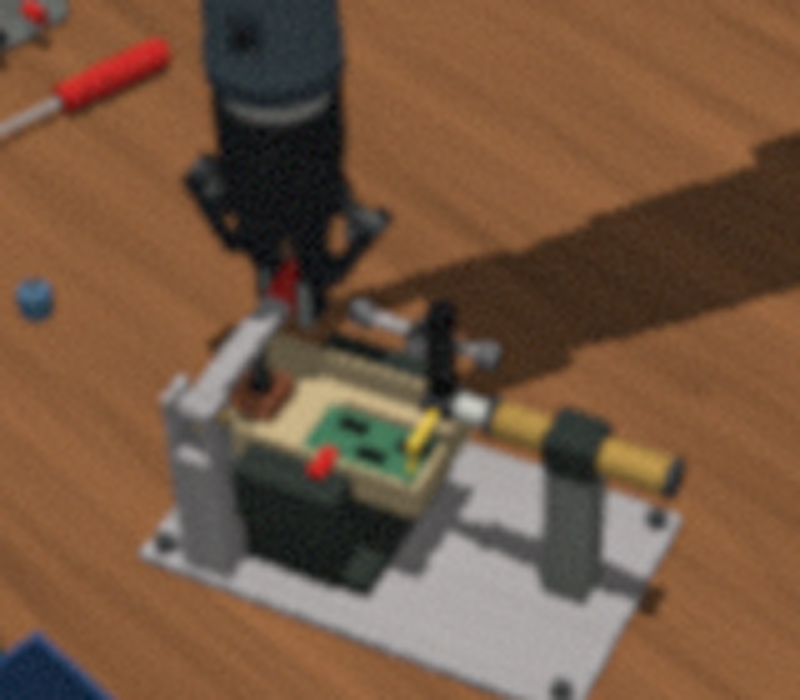

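apply_moves([
  {"x": 0,"y": 0.2,"z": 0,"ax": 0,"ay": 0,"az": 0,"grip": 1},
  {"x": 0,"y": 0.4,"z": 0,"ax": 0,"ay": 0,"az": 0,"grip": 1},
  {"x": 0,"y": 0.4,"z": 0,"ax": 0,"ay": 0,"az": 0,"grip": 1},
])

```text
time_s: 7.68
eef_pos: [0.5815, -0.1353, 0.1409]
eef_rot: [-0.408, 0.41, 0.577, -0.577]
wrist_force: [-14.7, 4.3, 27.8]
opening: 0.204
```

```bash
python3 st.py
python3 - <<'E'
from h import *
crop("scene","scene9",125,265,160,320,k=5)
E
```

```text
r 0.11568088479142676 th -0.044376618886432156 fxz -0.11556699920735733 -0.005131841807189869 yoff -0.00014588780023157277 [-14.7   4.3  27.8]
```

View pics/scene9.png

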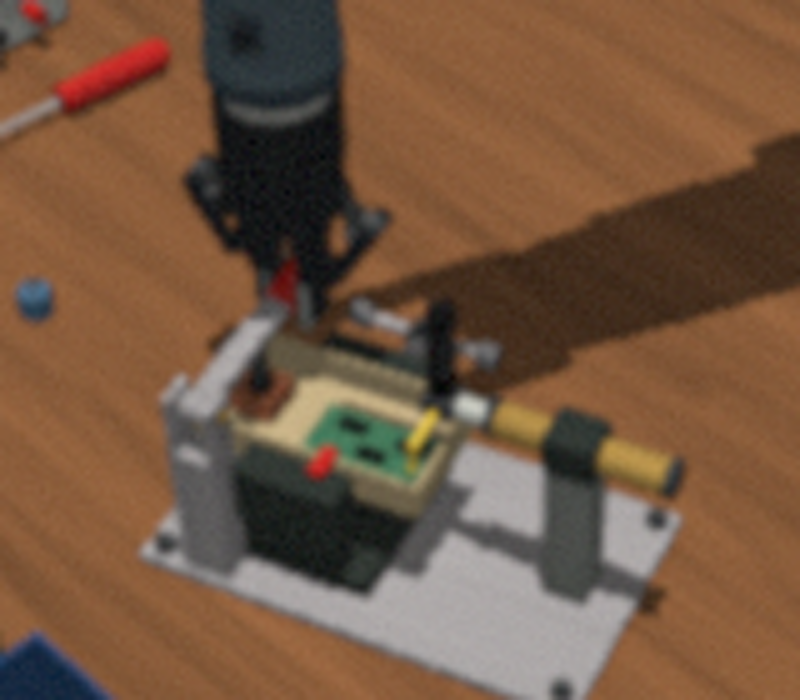

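apply_moves([
  {"x": 0,"y": 0,"z": 0,"ax": 0,"ay": 0,"az": 0,"grip": 0.5},
  {"x": 0,"y": 0,"z": 0,"ax": 0,"ay": 0,"az": 0,"grip": 0.0},
  {"x": 0,"y": 0,"z": 0,"ax": 0,"ay": 0,"az": 0,"grip": 0.0},
  {"x": 0,"y": 0,"z": 0,"ax": 0,"ay": 0,"az": 0,"grip": 0.0},
  {"x": 0,"y": -4,"z": 0,"ax": 0,"ay": 0,"az": 0,"grip": 0},
  {"x": 0,"y": -9,"z": 0,"ax": 0,"ay": 0,"az": 0,"grip": 0},
  {"x": 0,"y": -14,"z": 0,"ax": 0,"ay": 0,"az": 0,"grip": 0},
  {"x": 0,"y": -14,"z": 0,"ax": 0,"ay": 0,"az": 0,"grip": 0},
])

```text
time_s: 8.72
eef_pos: [0.5835, -0.1362, 0.2862]
eef_rot: [-0.405, 0.413, 0.578, -0.576]
wrist_force: [-0.1, 0.0, -0.4]
opening: 0.998
```

Run:
```python
from goto import *
g=fx2w(v,[-.005,.07,.182])[0]; print(g); to(g+[0,0,.075])
crop("scene","scene10",125,265,160,320,k=5)
print(pinpoint("scene","clamp_handle")[:2], proj("scene",fx2w(v,[-.047,-.05,.14])))
crop("top","top10",100,225,190,330,k=4)
```

```text
[ 0.58195987 -0.00787163  0.182     ]
t 8.72 pos [ 0.5835 -0.1362  0.2862] shift cm [12.18  2.25 -4.09] rot [ 0.009  0.001 -0.008] force [-0.1  0.  -0.4] open 0.998
[{'xy': [218.4, 181.2], 'p': 0.53}] [[218.41759995 181.32005235]]
```

View pics/scene10.png

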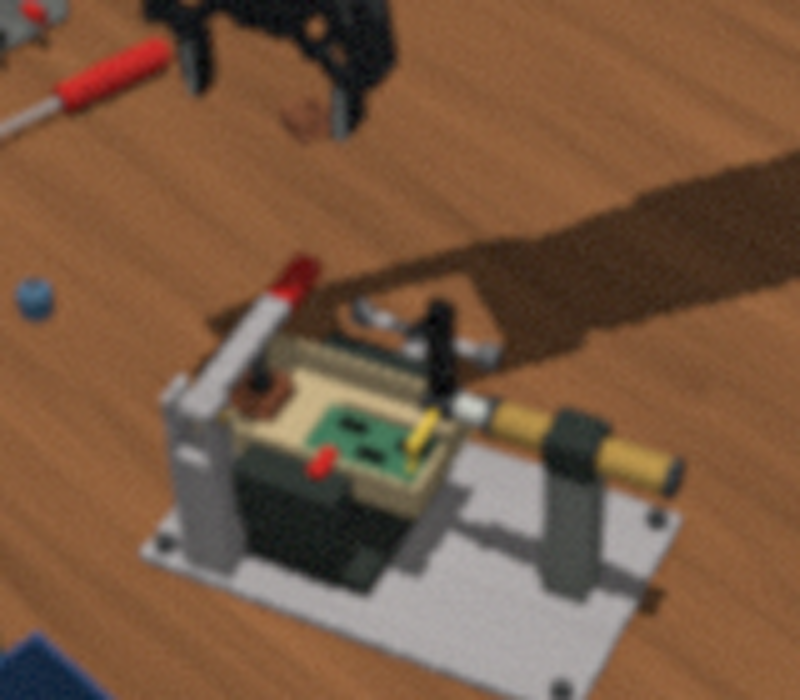

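View pics/top10.png

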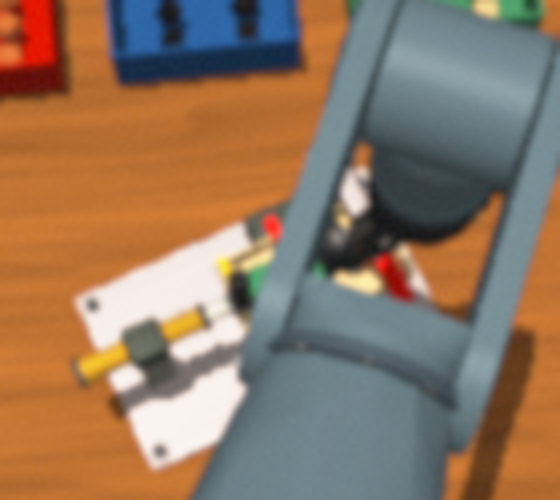

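apply_moves([
  {"x": 5,"y": 0,"z": -1.5,"ax": 0.009,"ay": 0,"az": -0.008,"grip": 0},
  {"x": 10,"y": 1,"z": -3,"ax": 0.009,"ay": 0,"az": -0.008,"grip": 0},
  {"x": 12.1,"y": 2.2,"z": -4.0,"ax": 0.009,"ay": 0,"az": -0.008,"grip": 0},
  {"x": 12.1,"y": 2.2,"z": -4.0,"ax": 0.009,"ay": 0,"az": -0.008,"grip": 0},
])

```text
time_s: 9.38
eef_pos: [0.5766, -0.0056, 0.2543]
eef_rot: [0.414, -0.402, -0.576, 0.579]
wrist_force: [-0.4, -0.2, -0.0]
opening: 1.003
```

Run:
```python
from goto import *
g=fx2w(v,[-.006,.0695,.182])[0]; to(g)
e=ctrl.get_obs()["eef_pos"]
crop("scene","scene11",125,265,160,320,k=5,pts=list(proj("scene",np.array([e+[0,0,-.012],e+[0,0,-.058],g]))))
crop("top","top11",120,225,190,330,k=5,pts=list(proj("top",np.array([e+[0,0,-.012],e+[0,0,-.058],g]))))
```

```text
t 9.38 pos [ 0.5766 -0.0056  0.2543] shift cm [-0.51  6.62 -0.41] rot [-0.013  0.003  0.011] force [-0.4 -0.2 -0. ] open 1.003
```

View pics/scene11.png

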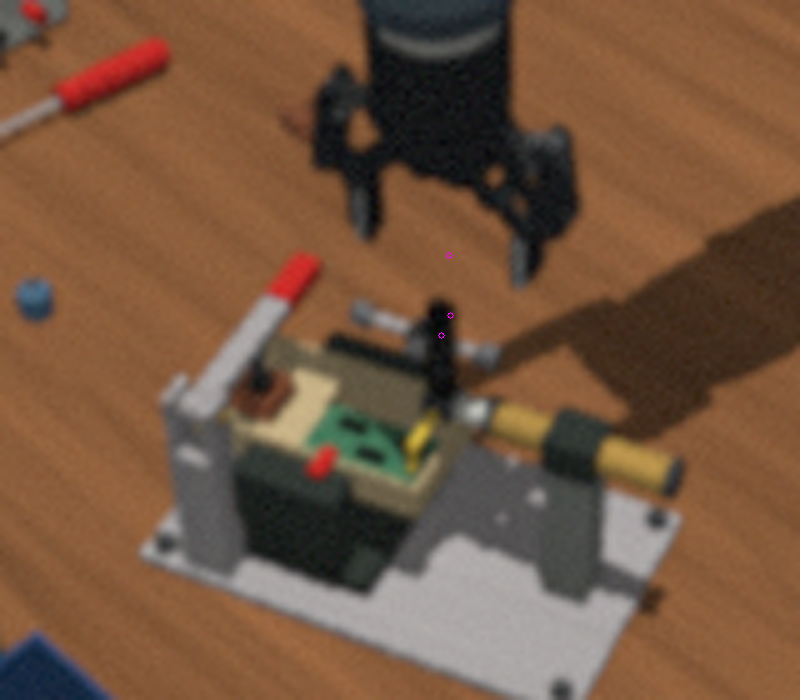

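View pics/top11.png

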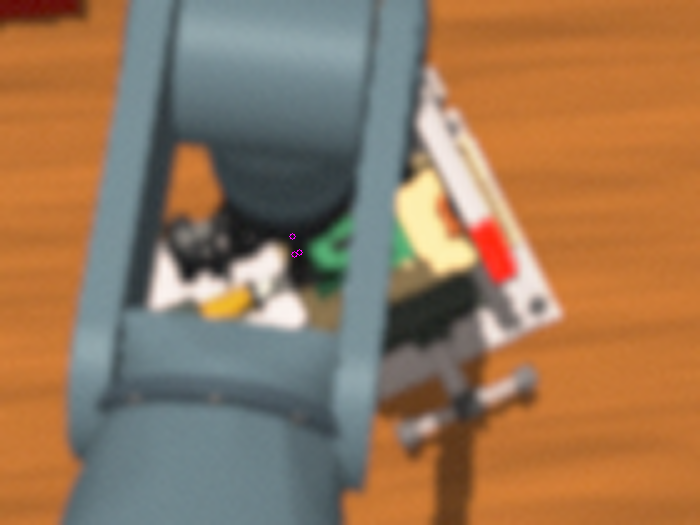

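apply_moves([
  {"x": -0.5,"y": 0.5,"z": -0.4,"ax": -0.013,"ay": 0.003,"az": 0.011,"grip": 0},
  {"x": -0.5,"y": 2.5,"z": -0.4,"ax": -0.013,"ay": 0.003,"az": 0.011,"grip": 0},
  {"x": -0.5,"y": 4.8,"z": -0.4,"ax": -0.013,"ay": 0.003,"az": 0.011,"grip": 0},
  {"x": -0.5,"y": 6.6,"z": -0.4,"ax": -0.013,"ay": 0.003,"az": 0.011,"grip": 0},
  {"x": -0.5,"y": 6.6,"z": -0.4,"ax": -0.013,"ay": 0.003,"az": 0.011,"grip": 0},
  {"x": -0.5,"y": 6.6,"z": -0.4,"ax": -0.013,"ay": 0.003,"az": 0.011,"grip": 0.3},
])

```text
time_s: 10.22
eef_pos: [0.5829, -0.0114, 0.1909]
eef_rot: [-0.408, 0.411, 0.576, -0.576]
wrist_force: [-0.4, -0.7, 0.2]
opening: 0.819
```

Run:
```python
from goto import *
g=fx2w(v,[-.006,.0695,.182])[0]; to(g)
crop("scene","scene12",125,265,160,320,k=5)
```

```text
t 10.22 pos [ 0.5829 -0.0114  0.1909] shift cm [0.31 0.28 0.07] rot [ 0.003 -0.002 -0.003] force [-0.4 -0.7  0.2] open 0.819
```

View pics/scene12.png

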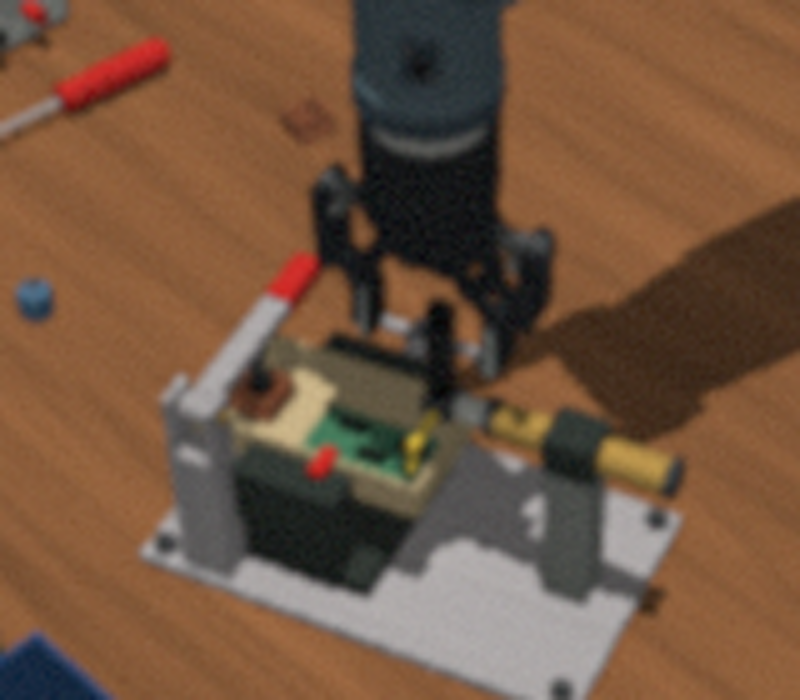

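Grip at (438,340) is between the fingers (365,320) and (490,360). Close.

apply_moves([
  {"x": 0.2,"y": 0.3,"z": 0.05,"ax": 0,"ay": 0,"az": 0,"grip": 0.5},
  {"x": 0.2,"y": 0.3,"z": 0.05,"ax": 0,"ay": 0,"az": 0,"grip": 0.7},
  {"x": 0.2,"y": 0.3,"z": 0.05,"ax": 0,"ay": 0,"az": 0,"grip": 1},
  {"x": 0.2,"y": 0.3,"z": 0.05,"ax": 0,"ay": 0,"az": 0,"grip": 1},
  {"x": 0.2,"y": 0.3,"z": 0.05,"ax": 0,"ay": 0,"az": 0,"grip": 1},
  {"x": 0.2,"y": 0.3,"z": 0.05,"ax": 0,"ay": 0,"az": 0,"grip": 1},
])

```text
time_s: 11.02
eef_pos: [0.582, -0.0093, 0.1887]
eef_rot: [-0.408, 0.412, 0.577, -0.576]
wrist_force: [-3.6, 2.7, 5.3]
opening: 0.197
```

Run:
```python
from goto import *
g=fx2w(v,[-.006,.0695,.182])[0]; to(g)
e=ctrl.get_obs()["eef_pos"]; d=e[:2]-v[:2]; c,s=np.cos(v[2]),np.sin(v[2]); print("fixture xy",c*d[0]+s*d[1],-s*d[0]+c*d[1],"mark y",v[4])
crop("scene","scene13",125,265,160,320,k=5)
```

```text
t 11.03 pos [ 0.582  -0.0093  0.1887] shift cm [0.08 0.07 0.06] rot [ 0.004 -0.002 -0.003] force [-3.6  2.7  5.3] open 0.197
fixture xy -0.005419812770566454 0.06866933547771562 mark y 0.015695108917423095
```

View pics/scene13.png

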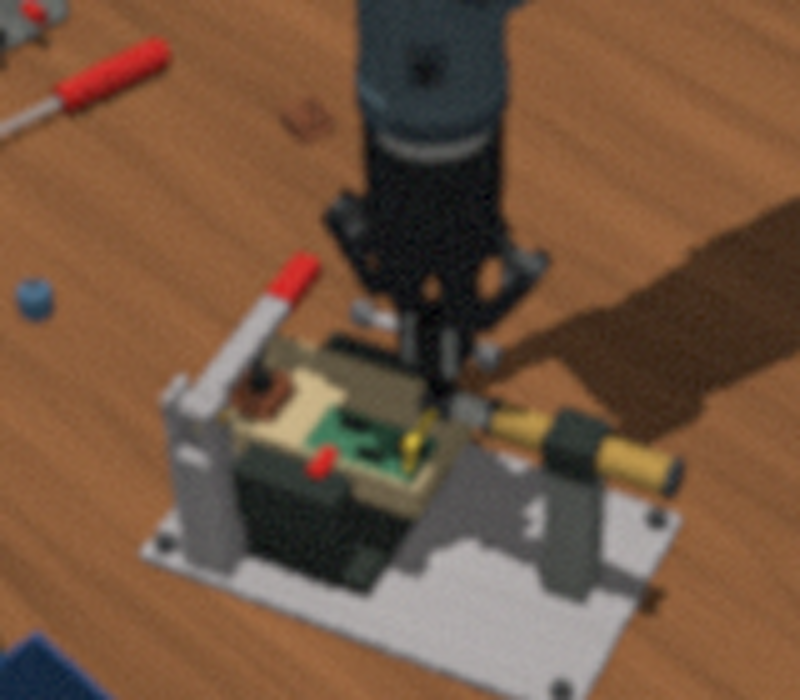

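apply_moves([
  {"x": -0.8,"y": 0,"z": 0,"ax": 0,"ay": 0,"az": 0,"grip": 1},
  {"x": -1.6,"y": 0,"z": 0,"ax": 0,"ay": 0,"az": 0,"grip": 1},
  {"x": -2.4,"y": 0,"z": 0,"ax": 0,"ay": 0,"az": 0,"grip": 1},
  {"x": -3.2,"y": 0,"z": 0,"ax": 0,"ay": 0,"az": 0,"grip": 1},
  {"x": -4.0,"y": 0,"z": 0,"ax": 0,"ay": 0,"az": 0,"grip": 1},
  {"x": -4.8,"y": 0,"z": 0,"ax": 0,"ay": 0,"az": 0,"grip": 1},
  {"x": -4.8,"y": 0,"z": 0,"ax": 0,"ay": 0,"az": 0,"grip": 1},
  {"x": -4.8,"y": 0,"z": 0,"ax": 0,"ay": 0,"az": 0,"grip": 1},
])

```text
time_s: 12.08
eef_pos: [0.5978, -0.0541, 0.1887]
eef_rot: [-0.408, 0.411, 0.577, -0.575]
wrist_force: [-1.3, 7.6, 3.4]
opening: 0.194
```

```bash
cat > look.py <<'E'
from goto import *
import sys
o=ctrl.get_obs();e=o["eef_pos"]; d=e[:2]-v[:2]; c,s=np.cos(v[2]),np.sin(v[2]); gy=-s*d[0]+c*d[1]; print(o["time_s"],"fixture xy",c*d[0]+s*d[1],gy,"mark y",v[4],o["wrist_force"].round(1),o["opening"])
n=sys.argv[1]
im=crop("scene",n,185,240,195,270,k=10)
for q in("mark","pointer_tip"):
  print(q,[(np.round(a["xy"],1).tolist(),round(a["p"],2)) for a in pinpoint("scene",q)[:2]])
  r=find_in("scene",q)[:2]; print([(np.round(a["rect"],1).tolist(),round(a["p"],2)) for a in r])
print("proj tip",proj("scene",fx2w(v,[.0335,gy,.112])),"mark foot",proj("scene",fx2w(v,[.038,v[4],.1])), "y+10mm", proj("scene",fx2w(v,[.038,v[4]+.01,.1])))
I=im.astype(int);R_,G,B=I[...,0],I[...,1],I[...,2]
for nm,m in(("red",(R_>150)&(G<90)&(B<90)),("yel",(R_>150)&(G>130)&(B<90))):
    m[:185]=0;m[240:]=0;m[:,:205]=0;m[:,265:]=0
    y,x=np.nonzero(m); print(nm,len(x),x.mean() if len(x) else 0,y.mean() if len(x) else 0,x.min(initial=999),x.max(initial=0),y.min(initial=999),y.max(initial=0))
E
python3 look.py s14
```

```text
12.075 fixture xy -0.0053317755242809515 0.021124225829869503 mark y 0.015695108917423095 [-1.3  7.6  3.4] 0.19416762892729275
mark [([223.1, 214.7], 0.38)]
[([209.3, 193.2, 30.3, 27.6], 0.23)]
pointer_tip [([228.3, 211.5], 0.54)]
[([243.0, 195.1, 31.3, 29.4], 0.68)]
proj tip [[227.20127217 212.59247837]] mark foot [[225.03478725 215.8484614 ]] y+10mm [[228.06547698 216.92209474]]
red 20 224.25 216.6 222 226 214 219
yel 22 254.27272727272728 207.8181818181818 227 264 206 210
```

View pics/s14.png

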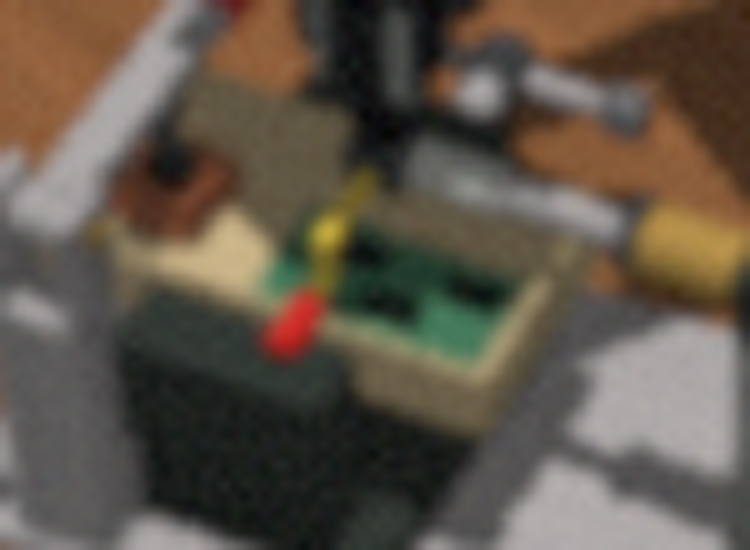

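apply_moves([
  {"x": -0.3,"y": 0,"z": 0,"ax": 0,"ay": 0,"az": 0,"grip": 1},
  {"x": -0.6,"y": 0,"z": 0,"ax": 0,"ay": 0,"az": 0,"grip": 1},
  {"x": -0.6,"y": 0,"z": 0,"ax": 0,"ay": 0,"az": 0,"grip": 1},
  {"x": -0.6,"y": 0,"z": 0,"ax": 0,"ay": 0,"az": 0,"grip": 1},
])

```text
time_s: 12.82
eef_pos: [0.5996, -0.059, 0.1887]
eef_rot: [-0.409, 0.41, 0.578, -0.575]
wrist_force: [-3.8, 7.2, 5.6]
opening: 0.196
```

```bash
python3 look.py s15
python3 - <<'E'
from h import *
crop("top","t15",110,210,200,330,k=6)
im=cv2.imread("pics/s15.png"); cv2.imwrite("pics/s15z.png",cv2.resize(im[200:420,180:480],None,fx=2.5,fy=2.5,interpolation=cv2.INTER_CUBIC))
E
```

```text
12.825 fixture xy -0.005282953463843052 0.015922976919002567 mark y 0.015695108917423095 [-3.8  7.2  5.6] 0.19640013714503968
mark [([223.0, 216.5], 0.44)]
[([372.2, 326.1, 60.4, 59.1], 0.74)]
pointer_tip [([224.7, 209.6], 0.51)]
[([243.9, 195.6, 25.7, 27.0], 0.59), ([208.9, 192.7, 28.1, 30.8], 0.27)]
proj tip [[225.61932649 212.03702109]] mark foot [[225.03478725 215.8484614 ]] y+10mm [[228.06547698 216.92209474]]
red 18 224.11111111111111 216.88888888888889 222 226 215 219
yel 24 250.125 207.58333333333334 225 264 206 210
```

View pics/s15z.png

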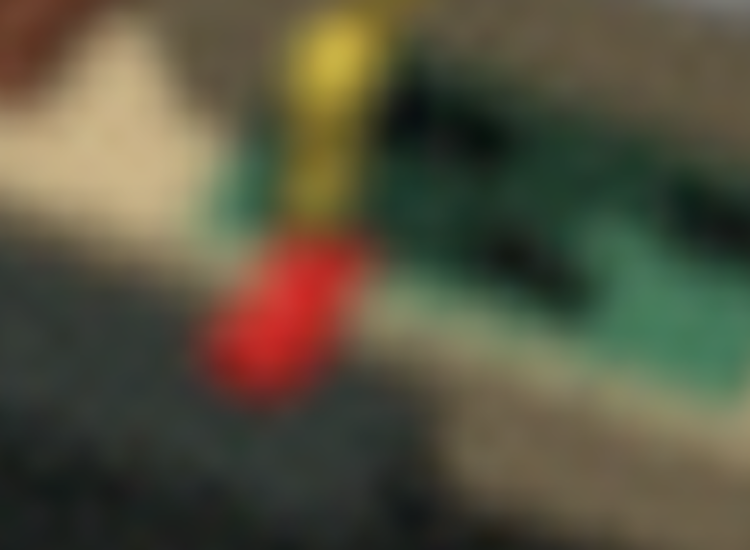

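View pics/t15.png

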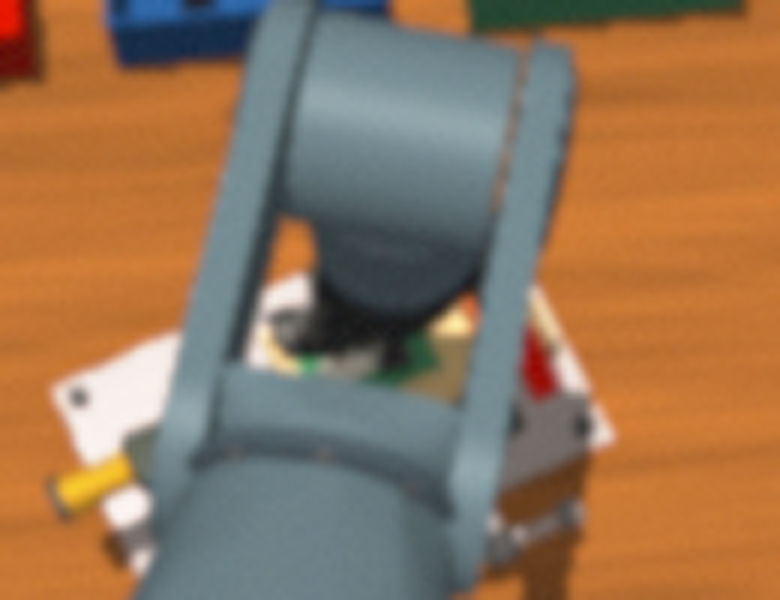

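Run:
```python
from goto import *
im=cv2.imread("pics/top1.png").astype(int); B,G,R_=im[...,0],im[...,1],im[...,2]
for nm,w,box in(("red",np.clip(R_-np.maximum(G,B)-90,0,None),(160,215,290,345)),("yel",np.clip(np.minimum(R_,G)-B-70,0,None),(205,265,235,275))):
    a=w[box[0]:box[1],box[2]:box[3]]; y,x=np.mgrid[box[0]:box[1],box[2]:box[3]]; print(nm,a.sum(),(x*a).sum()/a.sum(),(y*a).sum()/a.sum())
f=lambda X:(((proj("top",fx2w(v,X)))-[195,120]+.5)*5).round(1)
for z in(.112,.12,.13,.14,.15): print(z,f([.0335,.07,z]),f([.025,.07,z]))
print("mark",f([.038,v[4],.103]),f([.038,v[4]+.01,.103]))
im=cv2.imread("pics/top1.png"); cv2.imwrite("pics/top1z.png",cv2.resize(im[140:300,220:380],None,fx=4,fy=3.6,interpolation=cv2.INTER_CUBIC)[:600])
```

```text
red 40490 316.22222771054584 185.00550753272412
yel 16452 255.41539022611232 232.95629710673475
0.112 [[251.2 224.8]] [[256.5 236. ]]
0.12 [[250.7 221.8]] [[256.1 233.1]]
0.13 [[250.2 218.1]] [[255.6 229.4]]
0.14 [[249.7 214.2]] [[255.1 225.7]]
0.15 [[249.1 210.3]] [[254.6 221.9]]
mark [[321.9 189.1]] [[308.5 195.2]]
```

View pics/top1z.png

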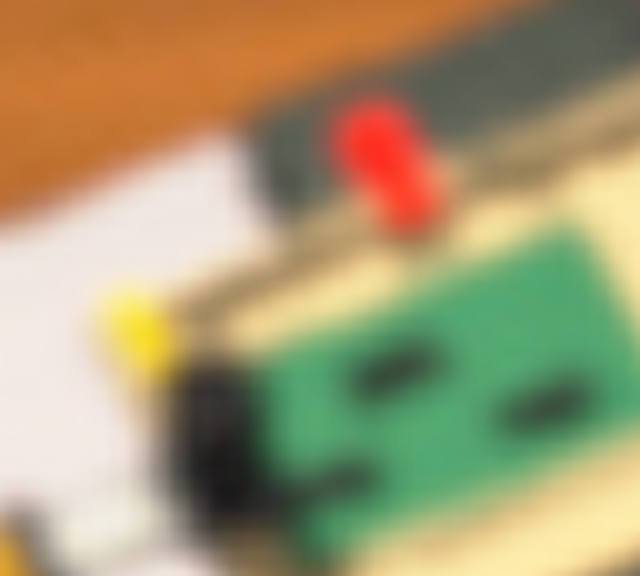

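apply_moves([
  {"x": -0.2,"y": 0,"z": 0,"ax": 0,"ay": 0,"az": 0,"grip": 1},
  {"x": -0.2,"y": 0,"z": 0,"ax": 0,"ay": 0,"az": 0,"grip": 1},
  {"x": -0.2,"y": 0,"z": 0,"ax": 0,"ay": 0,"az": 0,"grip": 1},
  {"x": -0.2,"y": 0,"z": 0,"ax": 0,"ay": 0,"az": 0,"grip": 1},
  {"x": -0.2,"y": 0,"z": 0,"ax": 0,"ay": 0,"az": 0,"grip": 1},
  {"x": -0.2,"y": 0,"z": 0,"ax": 0,"ay": 0,"az": 0,"grip": 1},
])

```text
time_s: 13.88
eef_pos: [0.6, -0.0602, 0.1887]
eef_rot: [-0.409, 0.41, 0.578, -0.575]
wrist_force: [-3.6, 7.5, 5.3]
opening: 0.192
```

```bash
python3 look.py s16
python3 - <<'E'
from h import *
im=cv2.imread("pics/s16.png"); cv2.imwrite("pics/s16z.png",cv2.resize(im[200:420,180:480],None,fx=2.5,fy=2.5,interpolation=cv2.INTER_CUBIC))
crop("scene","s16w",125,265,160,320,k=5)
E
```

```text
13.875 fixture xy -0.005267152630960216 0.014674109115232713 mark y 0.015695108917423095 [-3.6  7.5  5.3] 0.19210668822787294
mark [([209.7, 207.4], 0.46), ([223.1, 214.2], 0.39)]
[]
pointer_tip [([223.3, 212.1], 0.73), ([224.2, 216.9], 0.69)]
[([241.6, 197.2, 32.1, 32.0], 0.71)]
proj tip [[225.24006645 211.90385421]] mark foot [[225.03478725 215.8484614 ]] y+10mm [[228.06547698 216.92209474]]
red 18 224.11111111111111 216.88888888888889 222 226 215 219
yel 21 253.47619047619048 207.66666666666666 225 264 206 210
```

View pics/s16z.png

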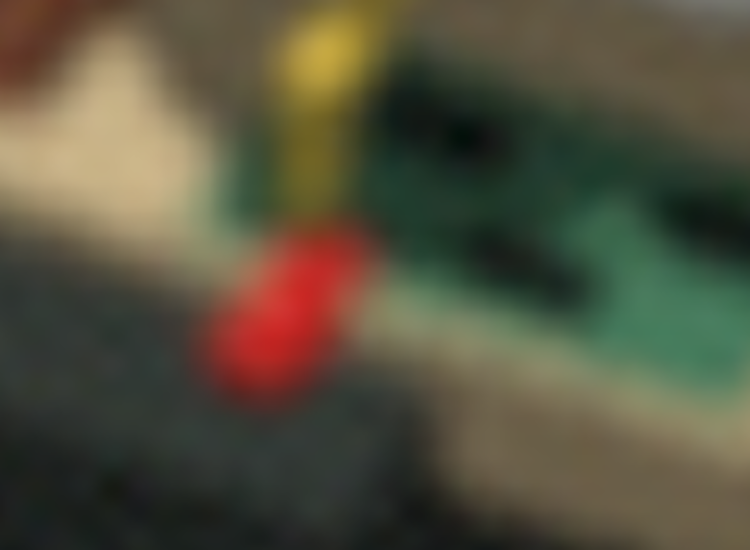

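View pics/s16w.png

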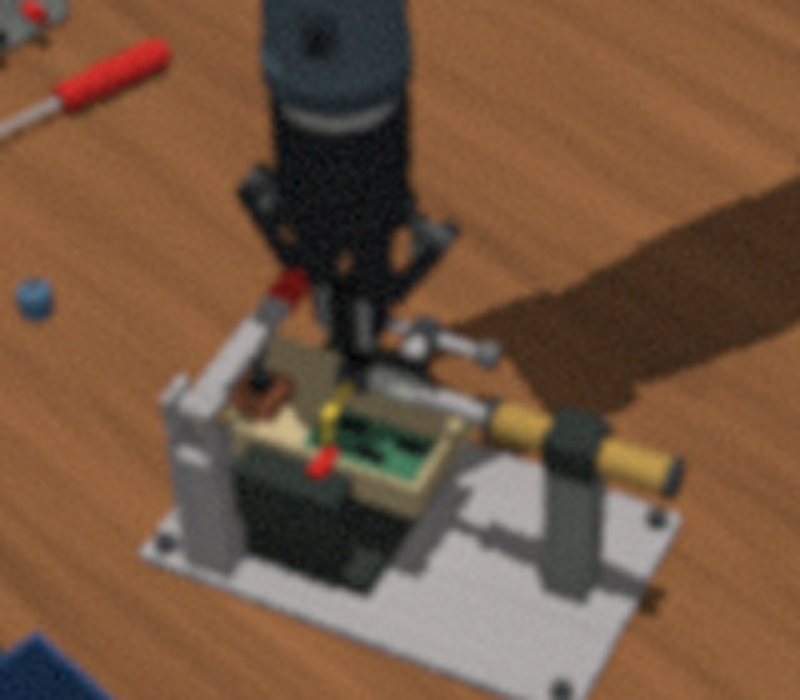

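Run:
```python
from bench import ctrl,ticket
o=ctrl.get_obs();print(o["time_s"],o["eef_pos"],o["wrist_force"],abs(o["dq"]).max(),o["opening"])
print(ticket.hand_in())
```

```text
14.175 [ 0.59996994 -0.06020391  0.18868261] [-3.50290018  7.95975879  4.34741373] 0.0013670891582505274 0.19629415978229453
the job is handed in; nothing more can be done
None
```

I closed the clamp and left it shut. Then I pulled the rod out about 54 mm and handed the job in with the gripper still holding it against the spring, at 14.2 s on the robot's clock.

- **Clamp:** I pinched the red handle and swung it down its arc until it hit a hard stop; the wrist read 28 N upward. After release, the network put the handle at pixel (218.4, 181.2). The predicted shut position is (218.4, 181.3).
- **Heat sink:** it was still under the clamp's foot in the last picture.
- **Rod:** the last scene picture shows the yellow pointer's lower end right at the red mark. My estimate is within about 1 mm of the mark's middle, where ±5 mm is allowed. The arm was still, with the fingers closed on the grip (opening 0.19) and about 8 N of spring pull on the wrist.

**Disagreements:**
- My first fit put the mark at fixture y = 15.7 mm. Measuring the pointer against the mark directly gave 14.9 mm in the scene camera and about 15.1 mm in the top camera's first picture. I set the rod by these; it ended at 14.7 mm.
- In the last picture, the networks' guesses for the pointer tip and mark were off by several pixels and partly wrong, so I did not use them.
- The arm blocked the top camera's view of the mark at the end, so the final alignment was checked from the scene camera only.

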